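# Open a clamped jar in the bakery and keep the cap in hand

### The job

Slide the clamp's jaw by its blue handle until the amber jar with the red cap is held snug and square between both jaws, then unscrew the tight red cap anticlockwise until the thread lets go and lift it straight off, without pulling the jar up or tipping it. Finish while still holding the cap level, about 2 to 3 cm above the jar's mouth and centred over it, with the jar still braced in the clamp; leave everything else on the table alone.

Things in the scene. Friction and masses are not known exactly. Their poses are not given: they have to be found in the camera images.
- clamp: Jar clamp fixed to the table: white base plate 110 mm (x) by 265 mm (y), top 12 mm above the table. Its jaws close along its y: fixed jaw at +y, inner face 45 mm from the origin; sliding jaw at -y. Both are aluminium, 70 mm wide, reaching 57 mm above the table. Origin on the table. Its y points to world +y within about 0.45 rad.
- jaw (a joint): Sliding jaw, m: 0 = wide open (130 mm between faces), grows as it moves along the clamp's +y; gap = 0.130 - value, so the jar is pinched square at 0.068 (travel ends at 0.090). Starts at 0 to 0.03. Stiff: about 11 N moves it and it stays where left. It pushes the loose jar ahead of it on to the fixed jaw.
- jaw_grip (a point): Top centre of the blue upright handle of the sliding jaw, 92 mm above the table. The handle is 24 mm wide (clamp's x) by 14 mm thick (clamp's y) and stands free from 34 to 92 mm above the table; its axis is 52 mm behind the sliding jaw's inner face.
- jar: Square amber glass jar, 62 x 62 mm, about 0.45 kg, upright on the clamp's plate between the jaws, at first loose, its x axis within 0.15 rad of the clamp's. Origin at the centre of its underside, 12 mm above the table. Square body up to 72 mm, round neck 41 mm across above 80 mm.
- jar_mouth (a point): Centre of the jar's mouth, 103 mm above the jar's origin. A white sprung seal in the mouth presses the cap up with about 9 N over 3 mm, so the cap is tight (up to about 0.4 N m) and an unbraced jar turns with it. Pulled while the thread still holds, the cap lifts the jar.
- cap: Red round screw cap with a white dash on top along its +x, 57 mm across its ribs, 22 mm high, 30 g. Origin: centre of its lower rim, 86 mm above the jar's origin when screwed on.
- cap_top (a point): Centre of the cap's top, 22 mm above its rim. Lug thread: unscrews anticlockwise seen from above, without rising. Angle of the cap's x from the jar's x, anticlockwise: 0.28 to 0.60 rad at the start; lugs held under the jar's ridges until about 1.43; free to lift straight off from 1.46 to 1.80; stop at about 1.85.
- spare_jar: Bystander, to be left alone: spare jar of the same shape with a green cap, 62 x 62 mm square, 108 mm high. Origin at the centre of its underside.
- mug: Bystander, to be left alone: white mug, 80 mm across, 90 mm high, handle at its +y. Origin at the centre of its underside.
- tin: Bystander, to be left alone: closed steel tin, 90 mm across, 120 mm high. Origin at the centre of its underside.
- brush: Bystander, to be left alone: pastry brush lying along its x axis. Origin at the centre of its underside.
- rolling_pin: Bystander, to be left alone: wooden rolling pin lying along its x axis, 48 mm thick, 360 mm long. Origin at the centre of its underside.
- bowl: Bystander, to be left alone: steel bowl, 170 mm across, 75 mm high. Origin at the centre of its underside.
Things that resemble listed ones, but are neither listed nor needed, are in the scene too. Leave any yellow look-alike of the jar alone. Of the things like the cap, leave any that is green; of the rest the larger one is meant.

How it is judged:
By the outcome, as a careful person would: the job done as asked, in the order asked, and still so for the second after the job is handed in, while the arm keeps its last pose, push and grip.
It also fails if it takes over 45 s, if anything falls off the work surface, if the arm or the gripper's body presses on something with over 40 N, if the wrist force passes 120 N, or if a joint passes its speed limit or range.

### The arm

A 6-joint arm with a two-finger parallel gripper is mounted at the origin on the work surface. World frame = base frame: x ahead of the robot, y to its left, z up, the work surface at z = 0. Lengths are in m, angles in rad, forces in N, time in s.
With the tool pointing down it reaches from about 0.35 to 0.975 m from the base axis. Payload 7.1 kg.
Tool frame: the origin (TCP) lies at the very end of the fingers, on their centre line; the grasp point (between the pads) lies 19 mm behind it (arm.hold_point_z is the distance from the TCP to the grasp point, in m); x points along the fingers, y is the direction in which the jaws open and shut, and the axes are right-handed (so a half turn about x gives the same grasp; the last joint's range is limited). The gripper opens to 88 mm and grips with 3 to 60 N. Pads are 20 mm wide; open, the fingers measure 115 mm over their backs; the gripper's body (75 mm by 178 mm) begins 61 mm behind the grasp point.
Start: joints at [-1.197, 0.423, 1.63, -0, 1.089, -0.019], TCP at [0.239, -0.577, 0.223] pointing down, gripper open.
Joint ranges: [-3, 3], [-0.9, 2.11], [0.09, 2.58], [-1.31, 4.45], [0.11, 2.69], [-2.54, 2.54]. Speed limits (rad/s): [2.39, 2.39, 3.01, 3.14, 3.14, 3.14].

### API

Orientations are given as a 3x3 rotation matrix whose columns are the frame's x, y, z axes.
In Python, from rig import arm gives the robot as it stands. The module is installed in compiled form; this text tells all that it offers.
- The arm moves only by the tool send_rows, never from a script. Its argument "increments" is text: rows parted by semicolons, each of 7 numbers parted by spaces: the shift along the tool's x, y, z in m, then the turn, a rotation vector about the tool's x, y, z in rad, then the closure, from 0 (fully open) to 1 (shut). In form: x y z wx wy wz grip; .... A call has exactly 8 rows; each row shifts and turns the commanded pose from where the row before left it, along the tool's axes as they then stand; what a row does not reach is not made up. A row lasts 1/8 s, in which the tool goes at most 62.5 mm and 10.7 degrees, less where a joint would pass 70% of its speed; a pose out of reach is approached as far as the arm can. A call with a gripper value outside its range is refused whole. The fingers move at their own pace and stop on an object; "squeeze" is the grip in N (left out, the last holds). Time passes only in rows, so rows that do not move let the fingers close, or fill a call up. It gives the time, the measured TCP pose, the force and the opening at its end, in the units of the state.
- arm.observe(): the state, without advancing time (a new reading comes with each control period).
- arm.get_image(name): name is "scene" or "top"; returns (picture, depth): 420x560x3 uint8, red, green, blue; 420x560 float32, m along the optical axis (not along the pixel's ray), 0 where there is no reading.
- arm.camera_model(name): a dict with "camera_matrix" (3x3 intrinsics, pixels), "distortion" ([k1, k2, p1, p2, k3] as OpenCV has them; the pictures are not rectified), "R" (3x3) and "t" (3): a world point X has camera coordinates R X + t. Camera axes: x right, y down, z forward; pixel columns grow to the right and rows downward; lengths in m; the calibration is good to about 2 mm. A picture is of the moment at which its call begins. camera_model takes no time and is no camera call.
- arm.hand_in(): hands the job in, once; it reports no verdict.
The state is a dict: "clock": time; "q": joint angles; "joint_vel": joint speeds; "effort": joint torques, N m; "position": TCP position; "tool_rot": TCP orientation; "force": force on the tool from outside, world axes, zero at the start; "ft_torque": the same for the moment, N m; "gripper_width": opening from 0.0 (shut) to 1.0 (fully open).
Only numpy, scipy, OpenCV 4.12 (cv2) and the standard library are available. Lean on these libraries where they do the work, as an engineer would, in place of code of your own. Each camera call takes 0.05 s, during which the arm holds its last target. There are 200 camera calls.

## Working session

There is one attempt and no reset: what is moved stays moved. The work goes in short steps, Python scripts to look and compute and a tool call to move; the robot and the scene stay as the last step left them, time stands still between calls to the robot, and variables do not carry over. Pictures are saved under pics/ and viewed, about 8 in all and at most 12, crops included, and the job is handed in when it is done.

Besides the shell and the picture viewer there is one more tool, called by a JSON object that holds its "name" and its "arguments". send_rows: Moves the arm, as the interface text tells. Its arguments: {"type":"object","properties":{"increments":{"type":"string"},"squeeze":{"type":"number"}},"required":["increments"]}

```bash
mkdir -p pics
cat > h.py <<'E'
import numpy as np, cv2
from rig import arm
np.set_printoptions(precision=4,suppress=True)
def grab(n,save=None):
    im,d=arm.get_image(n)
    if save: cv2.imwrite('pics/'+save,im[:,:,::-1])
    return im,d
def world(n,d):
    m=arm.camera_model(n);K=np.array(m['camera_matrix']);D=np.array(m['distortion'])
    h,w=d.shape;u,v=np.meshgrid(np.arange(w),np.arange(h))
    p=cv2.undistortPoints(np.stack([u,v],-1).reshape(-1,1,2).astype(np.float64),K,D).reshape(h,w,2)
    c=np.dstack([p[...,0]*d,p[...,1]*d,d])
    W=(c-np.array(m['t']).ravel())@np.array(m['R'])
    W[d==0]=np.nan
    return W
E
python3 - <<'E'
from h import *
for n in('scene','top'):
    im,d=grab(n,n+'0.png'); np.savez(n+'0.npz',im=im,W=world(n,d))
    m=arm.camera_model(n); print(n,m['camera_matrix'],-np.array(m['R']).T@np.array(m['t']).ravel())
print(arm.observe())
E
```

```text
scene [[478.7447   0.     272.6511]
 [  0.     478.7447 206.2079]
 [  0.       0.       1.    ]] [ 1.1404 -1.0625  1.02  ]
top [[431.398    0.     277.2461]
 [  0.     431.398  204.1014]
 [  0.       0.       1.    ]] [ 0.4285 -0.0243  1.2679]
{'clock': 0.1, 'q': array([-1.197 ,  0.4238,  1.6306,  0.    ,  1.0886, -0.019 ]), 'joint_vel': array([ 0.0007, -0.0027, -0.0042,  0.0006, -0.0002, -0.0026]), 'effort': array([  0.0001, -54.5617, -27.4325,   0.0645,   0.0188,  -0.0001]), 'position': array([ 0.2391, -0.5769,  0.222 ]), 'tool_rot': array([[-0.0005,  0.3828, -0.9238],
       [ 0.0013, -0.9238, -0.3828],
       [-1.    , -0.0014, -0.    ]]), 'force': array([ 0.0145,  0.3145, -0.0339]), 'ft_torque': array([-0.0303,  0.0515, -0.0007]), 'gripper_width': 0.9991158080370978}
```

View pics/top0.png

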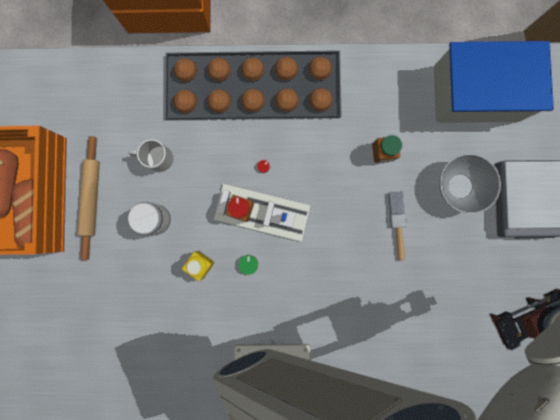

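View pics/scene0.png

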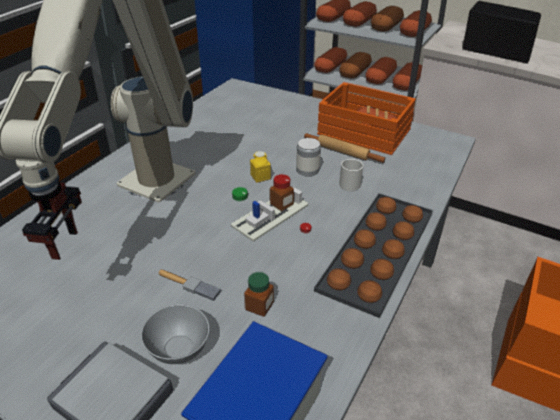

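The top view shows the clamp at about (262,212), its fixed jaw to the left (+y), the amber jar's red cap at (238,207), the sliding jaw at (267,213) and the blue handle at (284,216). The yellow jar, green cap and small red cap are nearby decoys. The scene view agrees.

Run:
```python
from h import *
z=np.load('top0.npz');im=z['im'];W=z['W']
im=im[185:250,205:320];W=W[185:250,205:320]
cv2.imwrite('pics/crop0.png',cv2.resize(im[:,:,::-1],None,fx=6,fy=6,interpolation=cv2.INTER_CUBIC))
hsv=cv2.cvtColor(im,cv2.COLOR_RGB2HSV);H,S,V=[hsv[...,i].astype(int) for i in range(3)]
Z=W[...,2]
red=((H<8)|(H>172))&(S>150)&(Z>0.105);blue=(H>100)&(H<130)&(S>120)&(Z>.08)
for n,m in(('red',red),('blue',blue)):
    p=W[m];print(n,len(p),np.nanmedian(p,0),np.nanmin(p,0),np.nanmax(p,0)); 
    if n=='red': print(cv2.minEnclosingCircle(p[:,:2].astype(np.float32)))
    else: print(p.mean(0))
plate=(Z>.007)&(Z<.02)&(S<60)&(V>120);p=W[plate]
print('plate',len(p),cv2.minAreaRect(p[:,:2].astype(np.float32)))
al=(Z>.052)&(Z<.062);p=W[al];print('al',len(p),cv2.minAreaRect(p[:,:2].astype(np.float32)))
# scene blue/red
z=np.load('scene0.npz');im=z['im'];W=z['W'];Z=W[...,2]
hsv=cv2.cvtColor(im,cv2.COLOR_RGB2HSV);H,S,V=[hsv[...,i].astype(int) for i in range(3)]
near=(abs(W[...,0]-.44)<.25)&(abs(W[...,1])<.2)
for n,m in(('red',((H<8)|(H>172))&(S>150)&(Z>0.114)&(Z<.14)&near),('blue',(H>100)&(H<130)&(S>120)&(Z>.086)&(Z<.1)&near)):
    p=W[m];print('scene',n,len(p),p.mean(0) if len(p) else 0)
    if n=='red': print(cv2.minEnclosingCircle(p[:,:2].astype(np.float32)))
```

```text
red 325 [0.4933 0.0844 0.1203] [0.4691 0.0576 0.1074] [0.5229 0.1116 0.1263]
((0.49564042687416077, 0.08533120155334473), 0.02835387922823429)
blue 26 [ 0.4691 -0.0369  0.0925] [ 0.4608 -0.041   0.0876] [ 0.4799 -0.0327  0.0961]
[ 0.4696 -0.0368  0.0923]
plate 1781 ((0.47570231556892395, 0.013146281242370605), (0.3047209680080414, 0.1812494844198227), 89.4399185180664)
al 294 ((0.49522608518600464, 0.06967154145240784), (0.14878012239933014, 0.07283864170312881), 75.30326843261719)
scene red 119 [0.4999 0.0807 0.1187]
((0.49948957562446594, 0.0816349983215332), 0.028601540252566338)
scene blue 20 [ 0.4745 -0.0402  0.0896]
```

View pics/crop0.png

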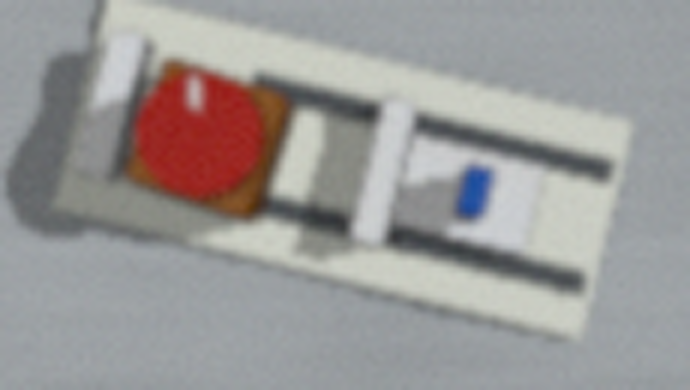

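```bash
cat >> h.py <<'E'
def onplane(n,uv,z):
    m=arm.camera_model(n);K=np.array(m['camera_matrix']);D=np.array(m['distortion']);R=np.array(m['R']);t=np.array(m['t']).ravel()
    p=cv2.undistortPoints(np.asarray(uv,np.float64).reshape(-1,1,2),K,D).reshape(-1,2)
    r=np.c_[p,np.ones(len(p))]@R;C=-R.T@t
    return C+r*((z-C[2])/r[:,2])[:,None]
def hsvof(im):
    h=cv2.cvtColor(im,cv2.COLOR_RGB2HSV).astype(int);return h[...,0],h[...,1],h[...,2]
def masked(n,m,z):
    v,u=np.nonzero(m);return onplane(n,np.c_[u,v],z)
E
python3 - <<'E'
from h import *
z=np.load('top0.npz');im=z['im'];W=z['W'];H,S,V=hsvof(im);Z=W[...,2]
box=np.zeros(Z.shape,bool);box[180:250,205:320]=1
red=((H<6)|(H>174))&(S>170)&box&(Z>.105)
# fill dash by hull
c=cv2.convexHull(np.argwhere(red)[:,::-1].astype(np.int32))
f=np.zeros(Z.shape,np.uint8);cv2.fillConvexPoly(f,c,1)
p=masked('top',f>0,.118);print('cap',p.mean(0),'r',np.sqrt(len(p)and np.ptp(p[:,0])*np.ptp(p[:,1]))/2, 'area r',np.ptp(p,0))
dash=(f>0)&(S<150)&(V>120)&(cv2.erode(f,np.ones((3,3)))>0)
q=masked('top',dash,.12);print('dash',len(q),q.mean(0),'yaw',np.arctan2(*(q.mean(0)-p.mean(0))[[1,0]]))
b=(H>105)&(H<130)&(S>120)&box;p=masked('top',b,.09);print('handle',len(p),p.mean(0),cv2.minAreaRect(p[:,:2].astype(np.float32)))
B=im.astype(int);cr=(B[...,0]-B[...,2]>4)&(S<60)&(V>60)&box
k=cv2.morphologyEx(cr.astype(np.uint8),cv2.MORPH_OPEN,np.ones((2,2)))
n,l,st,_=cv2.connectedComponentsWithStats(k);i=1+st[1:,4].argmax();print('comp',st[i])
p=masked('top',k>0,.012);p=p[np.isin(0,0)|True] if False else masked('top',l==i,.012)
r=cv2.minAreaRect(p[:,:2].astype(np.float32));print('plate',r)
# pointwise jaw tops
al=(abs(Z-.057)<.006)&(S<60)&box
n,l,st,_=cv2.connectedComponentsWithStats(al.astype(np.uint8))
for i in range(1,n):
    if st[i,4]>25:
        p=masked('top',l==i,.057)[:,:2].astype(np.float32);print('jaw',st[i],p.mean(0),cv2.minAreaRect(p))
am=(H>5)&(H<20)&(S>130)&box&~red;p=masked('top',am,.075);print('amber',len(p),cv2.minAreaRect(np.r_[p,][:,:2].astype(np.float32)))
# scene checks
z=np.load('scene0.npz');im=z['im'];W=z['W'];Z=W[...,2];H,S,V=hsvof(im)
near=(np.hypot(W[...,0]-.495,W[...,1]-.085)<.05)
red=((H<6)|(H>174))&(S>150)&near&(Z>.118)
p=masked('scene',red,.12);print('scene cap top',len(p),p.mean(0),cv2.minEnclosingCircle(p[:,:2].astype(np.float32)))
E
```

```text
cap [0.4957 0.0849 0.118 ] r 0.02680012516765712 area r [0.0537 0.0535 0.    ]
dash 17 [0.5129 0.0872 0.12  ] yaw 0.13411200645841193
handle 26 [ 0.4697 -0.0368  0.09  ] ((0.47042331099510193, -0.03691965341567993), (0.008194292895495892, 0.019126957282423973), 89.36656188964844)
comp [223 186  87  27 527]
plate ((0.5192049145698547, 0.01380831003189087), (0.2594139575958252, 0.03268878534436226), 75.33649444580078)
jaw [218 190  12  25 159] [0.514  0.1322] ((0.5137893557548523, 0.13235534727573395), (0.01847854256629944, 0.06902825832366943), 75.81957244873047)
jaw [264 202  11  25 137] [0.4803 0.0044] ((0.4804156422615051, 0.004432900808751583), (0.015013087540864944, 0.06883199512958527), 75.45027160644531)
amber 116 ((0.4960887134075165, 0.08557892590761185), (0.06294241547584534, 0.05705966427922249), 73.45352935791016)
scene cap top 79 [0.4994 0.0808 0.12  ] ((0.5021880269050598, 0.08028589934110641), 0.028330566361546516)
```

{"name": "send_rows", "arguments": {"increments": "0 -0.034 -0.0351 0 0 0 0; 0 -0.034 -0.0351 0 0 0 0; 0 -0.034 -0.0351 0 0 0 0; 0 -0.034 -0.0351 0 0 0 0; 0 -0.034 -0.0351 0 0 0 0; 0 -0.034 -0.0351 0 0 0 0; 0 -0.034 -0.0351 0 0 0 0; 0 -0.034 -0.0351 0 0 0 0"}}

```text
clock: 1.1
position: [0.3948, -0.2171, 0.2226]
tool_rot: [[-0.0, 0.383, -0.924], [0.0, -0.924, -0.383], [-1.0, -0.0, 0.0]]
force: [0.4, -0.9, -0.3]
gripper_width: 1.0
```

{"name": "send_rows", "arguments": {"increments": "0 -0.034 -0.0351 0 0 0 0; 0 -0.034 -0.0351 0 0 0 0; 0 -0.034 -0.0351 0 0 0 0; 0 -0.034 -0.0351 0 0 0 0; 0.01 0 0 -0.18 0 0 0; 0.02 0 0 -0.18 0 0 0; 0.02 0 0 -0.18 0 0 0; 0.02 0 0 -0.18 0 0 0"}}

```text
clock: 2.1
position: [0.472, -0.0391, 0.1519]
tool_rot: [[-0.0, 0.9, -0.437], [0.0, -0.437, -0.9], [-1.0, -0.0, 0.0]]
force: [-0.2, 0.1, 0.5]
gripper_width: 1.002
```

{"name": "send_rows", "arguments": {"increments": "0.005 0 0 -0.1 0 0 0; 0.01 0 0 -0.1 0 0 0; 0.01 0 0 0 0 0 0; 0.005 0 0 0 0 0 0; 0 0 0 0 0 0 0; 0 0 0 0 0 0 0; 0 0 0 0 0 0 0; 0 0 0 0 0 0 0"}}

```text
clock: 3.1
position: [0.4724, -0.0392, 0.1229]
tool_rot: [[0.0, 0.967, -0.255], [-0.0, -0.255, -0.967], [-1.0, 0.0, -0.0]]
force: [0.0, 0.3, -0.6]
gripper_width: 0.998
```

Run:
```python
from h import *
im,d=grab('scene'); W=world('scene',d)
o=arm.observe();print(o['position'],o['tool_rot'])
def proj(X):
    m=arm.camera_model('scene');R=np.array(m['R']);r,_=cv2.Rodrigues(R)
    return cv2.projectPoints(np.array(X,float),r,np.array(m['t'],float),np.array(m['camera_matrix']),np.array(m['distortion']))[0].reshape(-1,2)
p=o['position'];R=o['tool_rot']
for s in(-1,1):print(s,proj([p+R[:,1]*s*.044]))
x0,y0=200,140
c=cv2.resize(im[y0:y0+110,x0:x0+130,::-1],None,fx=5,fy=5,interpolation=cv2.INTER_CUBIC)
cv2.imwrite('pics/s1.png',c)
def mk(X,col):
    for u in proj(X): cv2.circle(c,tuple(int(a) for a in ((u+.5-[x0,y0])*5)),3,col,-1)
mk([p+R[:,1]*s*.044+R[:,2]*k for s in(-1,1) for k in(-.01,.01)],(0,255,0))
cv2.imwrite('pics/s1.png',c)
# finger tips via depth near TCP height
near=(np.hypot(W[...,0]-p[0],W[...,1]-p[1])<.08)&(W[...,2]>.10)&(W[...,2]<.2)
for s in(-1,1):
    l=(W-p)@R
    m=near&(l[...,1]*s>.03)&(l[...,1]*s<.07)&(l[...,0]>-.04)
    q=l[m];print(s,len(q),'x',np.percentile(q[:,0],[2,50,98]),'y',np.percentile(q[:,1],[2,50,98]),'z',np.percentile(q[:,2],[2,50,98]))
```

```text
[ 0.4723 -0.0392  0.1229] [[ 0.0004  0.9669 -0.2553]
 [-0.     -0.2553 -0.9669]
 [-1.      0.0004 -0.    ]]
-1 [[245.4159 188.816 ]]
1 [[264.4666 200.3896]]
-1 76 x [-0.0386 -0.0195  0.002 ] y [-0.0539 -0.046  -0.0407] z [-0.0098  0.0037  0.0129]
1 72 x [-0.0392 -0.0186 -0.0014] y [0.0435 0.0516 0.0555] z [-0.0097  0.0057  0.0143]
```

View pics/s1.png

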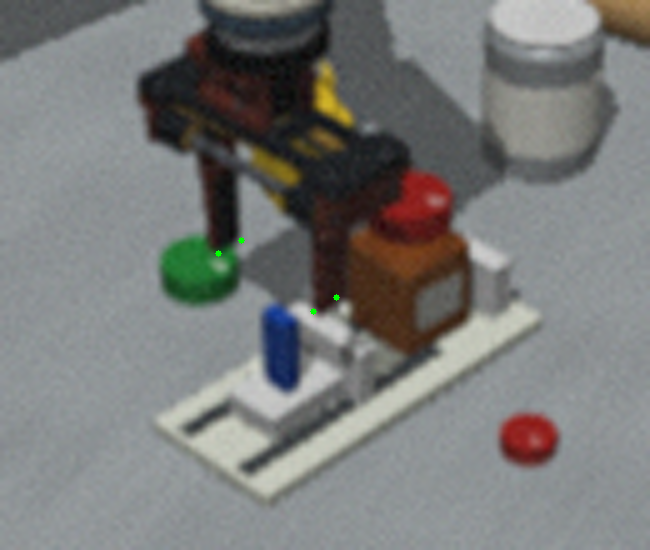

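The handle stands under the gripper, centred between the fingertips at crop (220,255) and (328,308). The jar is loose ahead of it, and the projected tips match the picture to about 1 px.

{"name": "send_rows", "arguments": {"increments": "0.02 0 0 0 0 0 0; 0.02 0 0 0 0 0 0; 0.02 0 0 0 0 0 0; 0.012 0 0 0 0 0 0; 0 0 0 0 0 0 0.5; 0 0 0 0 0 0 1; 0 0 0 0 0 0 1; 0 0 0 0 0 0 1", "squeeze": 15}}

```text
clock: 4.15
position: [0.4726, -0.0393, 0.0512]
tool_rot: [[0.001, 0.967, -0.255], [-0.0, -0.255, -0.967], [-1.0, 0.001, -0.0]]
force: [0.4, -0.1, -0.3]
gripper_width: 0.587
```

{"name": "send_rows", "arguments": {"increments": "0 0 0 0 0 0 1; 0 0 0 0 0 0 1; 0 0 0 0 0 0 1; 0 0 0 0 0 0 1; 0 0 0 0 0 0 1; 0 0 0 0 0 0 1; 0 0 0 0 0 0 1; 0 0 0 0 0 0 1"}}

```text
clock: 5.15
position: [0.4727, -0.0393, 0.0508]
tool_rot: [[0.001, 0.967, -0.255], [-0.0, -0.255, -0.967], [-1.0, 0.001, -0.0]]
force: [4.5, -2.3, -2.5]
gripper_width: 0.274
```

{"name": "send_rows", "arguments": {"increments": "0 0.001 0 0 0 0 1; 0 0 -0.002 0 0 0 1; 0 0 -0.006 0 0 0 1; 0 0 -0.006 0 0 0 1; 0 0 -0.006 0 0 0 1; 0 0 -0.006 0 0 0 1; 0 0 -0.006 0 0 0 1; 0 0 -0.006 0 0 0 1", "squeeze": 60}}

```text
clock: 6.15
position: [0.482, -0.0038, 0.0508]
tool_rot: [[-0.001, 0.967, -0.255], [-0.001, -0.255, -0.967], [-1.0, -0.001, 0.002]]
force: [-1.7, -12.3, 4.1]
gripper_width: 0.27
```

{"name": "send_rows", "arguments": {"increments": "0 0 -0.002 0 0 0 1; 0 0 -0.002 0 0 0 1; 0 0 -0.002 0 0 0 1; 0 0 -0.002 0 0 0 1; 0 0 -0.001 0 0 0 1; 0 0 -0.001 0 0 0 1; 0 0 -0.001 0 0 0 1; 0 0 0 0 0 0 1"}}

```text
clock: 7.15
position: [0.4847, 0.0065, 0.0508]
tool_rot: [[-0.002, 0.967, -0.255], [-0.002, -0.255, -0.967], [-1.0, -0.001, 0.002]]
force: [-2.4, -13.6, 3.3]
gripper_width: 0.268
```

Run:
```python
from h import *
o=arm.observe();print(o['position'],o['force'],o['ft_torque'])
im,d=grab('top','t2.png'); W=world('top',d);H,S,V=hsvof(im);Z=W[...,2]
box=np.zeros(Z.shape,bool);box[180:250,205:265]=1
al=(abs(Z-.057)<.006)&(S<60)&box
n,l,st,_=cv2.connectedComponentsWithStats(al.astype(np.uint8))
for i in range(1,n):
    if st[i,4]>25:
        p=masked('top',l==i,.057)[:,:2].astype(np.float32);print('jaw',st[i],p.mean(0),cv2.minAreaRect(p))
cv2.imwrite('pics/c2.png',cv2.resize(im[175:250,200:300,::-1],None,fx=7,fy=7,interpolation=cv2.INTER_CUBIC))
```

```text
[0.4847 0.0065 0.0508] [ -2.433  -13.5602   3.2567] [-1.7443 -0.3276  0.0639]
jaw [218 190  12  25 157] [0.5138 0.1324] ((0.5137163996696472, 0.13215646147727966), (0.018393611535429955, 0.06899207085371017), 75.16664123535156)
```

View pics/c2.png

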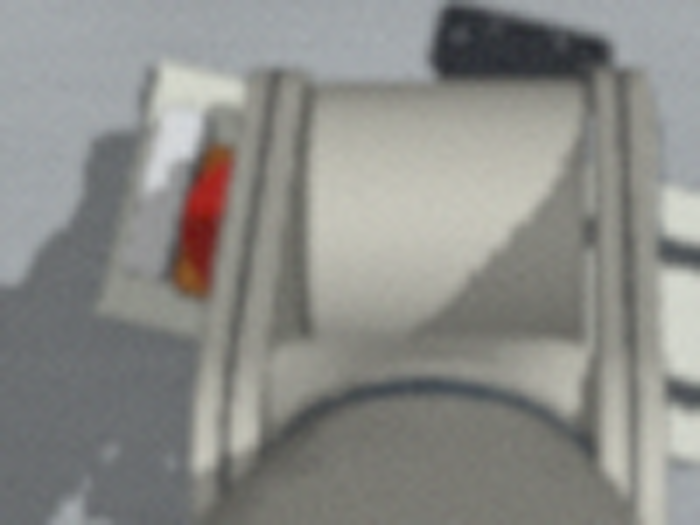

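The arm hides most of the view. The jar's edge (crop 215,215) is now close to the fixed jaw (170,190), with a few millimetres to go.

{"name": "send_rows", "arguments": {"increments": "0 0 -0.001 0 0 0 1; 0 0 -0.001 0 0 0 1; 0 0 -0.001 0 0 0 1; 0 0 -0.001 0 0 0 1; 0 0 0 0 0 0 1; 0 0 0 0 0 0 1; 0 0 0 0 0 0 1; 0 0 0 0 0 0 1"}}

```text
clock: 8.2
position: [0.4857, 0.0103, 0.0508]
tool_rot: [[-0.002, 0.967, -0.255], [-0.002, -0.255, -0.967], [-1.0, -0.001, 0.002]]
force: [-2.1, -13.6, 3.7]
gripper_width: 0.273
```

{"name": "send_rows", "arguments": {"increments": "0 0 -0.001 0 0 0 1; 0 0 0 0 0 0 1; 0 0 -0.001 0 0 0 1; 0 0 0 0 0 0 1; 0 0 -0.001 0 0 0 1; 0 0 0 0 0 0 1; 0 0 0 0 0 0 1; 0 0 0 0 0 0 1"}}

```text
clock: 9.2
position: [0.4862, 0.0125, 0.0508]
tool_rot: [[-0.002, 0.967, -0.254], [-0.003, -0.254, -0.967], [-1.0, -0.001, 0.003]]
force: [-2.6, -20.4, 4.9]
gripper_width: 0.271
```

{"name": "send_rows", "arguments": {"increments": "0 0 -0.001 0 0 0 1; 0 0 0 0 0 0 1; 0 0 0 0 0 0 1; 0 0 -0.001 0 0 0 1; 0 0 0 0 0 0 1; 0 0 0 0 0 0 1; 0 0 0 0 0 0 1; 0 0 0 0 0 0 1"}}

```text
clock: 10.2
position: [0.4863, 0.0128, 0.0508]
tool_rot: [[-0.003, 0.967, -0.254], [-0.004, -0.254, -0.967], [-1.0, -0.002, 0.005]]
force: [-3.5, -33.0, 7.0]
gripper_width: 0.27
```

Run:
```python
from h import *
o=arm.observe();print(o['position'],o['force'],o['ft_torque'])
im,d=grab('scene');cv2.imwrite('pics/s3.png',cv2.resize(im[150:250,215:325,::-1],None,fx=6,fy=6,interpolation=cv2.INTER_CUBIC))
```

```text
[0.4863 0.0128 0.0508] [ -3.5201 -32.9605   6.9772] [-4.5234 -0.0392  0.0757]
```

View pics/s3.png

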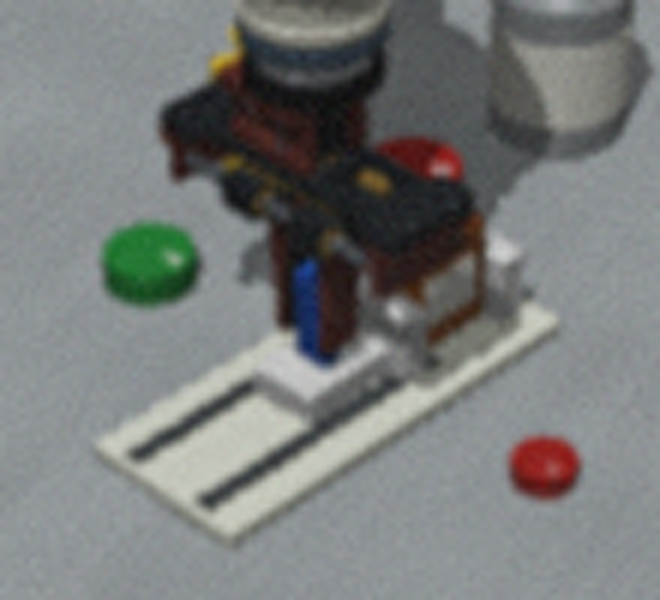

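The jaw has reached the jar, the jar is against the fixed jaw, and the force has risen to 33 N with no further travel. I'll relax, release and retreat upward.

{"name": "send_rows", "arguments": {"increments": "0 0 0.002 0 0 0 1; 0 0 0.002 0 0 0 1; 0 0 0 0 0 0 0; 0 0 0 0 0 0 0; 0 0 0 0 0 0 0; -0.02 0 0 0 0 0 0; -0.03 0 0 0 0 0 0; -0.04 0 0 0 0 0 0"}}

```text
clock: 11.25
position: [0.486, 0.0129, 0.1409]
tool_rot: [[-0.002, 0.967, -0.255], [0.0, -0.255, -0.967], [-1.0, -0.002, 0.001]]
force: [1.0, 0.8, -0.5]
gripper_width: 0.911
```

{"name": "send_rows", "arguments": {"increments": "-0.03 0 0 0 0 0 0; -0.02 0.04 0.03 0 0 0 0; 0 0.05 0.02 0 0 0 0; 0 0.05 0.02 0 0 0 0; 0 0 0.05 0.18 0 0 0; 0 0 0.02 0.18 0 0 0; 0 0 0 0.18 0 0 0; 0 0 0 0 0 0 0"}}

```text
clock: 12.25
position: [0.5829, -0.1573, 0.1904]
tool_rot: [[-0.001, 0.699, -0.715], [0.0, -0.715, -0.699], [-1.0, -0.001, 0.0]]
force: [-0.6, -0.3, -0.2]
gripper_width: 1.001
```

Run:
```python
from h import *
o=arm.observe();print(o['position'],o['force'],o['q'])
for k,n in enumerate(('top','scene')):
    im,d=grab(n);W=world(n,d);H,S,V=hsvof(im);Z=W[...,2]
    near=np.hypot(W[...,0]-.5,W[...,1]-.095)<.06
    np.savez(n+'4.npz',im=im,W=W)
    red=((H<6)|(H>174))&(S>150)&near&(Z>(.105 if k==0 else .115))
    c=cv2.convexHull(np.argwhere(red)[:,::-1].astype(np.int32));f=np.zeros(Z.shape,np.uint8);cv2.fillConvexPoly(f,c,1)
    p=masked(n,f>0,.118);print(n,'cap',len(p),p.mean(0),np.ptp(p,0),cv2.minEnclosingCircle(p[:,:2].astype(np.float32)))
    if k==0:
        dash=(f>0)&(S<150)&(V>120)&(cv2.erode(f,np.ones((3,3)))>0)
        q=masked(n,dash,.12);print('dash',len(q),'yaw',np.arctan2(*(q.mean(0)-p.mean(0))[[1,0]]))
        box=np.zeros(Z.shape,bool);box[180:250,205:265]=1
        al=(abs(Z-.057)<.006)&(S<60)&box
        nn,l,st,_=cv2.connectedComponentsWithStats(al.astype(np.uint8))
        for i in range(1,nn):
            if st[i,4]>25:
                a=masked('top',l==i,.057)[:,:2].astype(np.float32);print('jaw',st[i],a.mean(0),cv2.minAreaRect(a))
        cv2.imwrite('pics/c4.png',cv2.resize(im[180:250,205:325,::-1],None,fx=6,fy=6,interpolation=cv2.INTER_CUBIC))
```

```text
[ 0.5829 -0.1573  0.1904] [-0.5966 -0.2962 -0.1592] [-0.2832  0.4304  1.7028  0.      1.0092  0.5136]
top cap 331 [0.4963 0.0962 0.118 ] [0.0536 0.0535 0.    ] ((0.4961836338043213, 0.0960870012640953), 0.028140243142843246)
dash 9 yaw 0.15365114994730272
jaw [218 190  12  25 126] [0.5159 0.1334] ((0.5136928558349609, 0.13206765055656433), (0.018577300012111664, 0.06899207085371017), 75.16664123535156)
jaw [245 197  11  25 144] [0.4935 0.0565] ((0.4939311742782593, 0.056255366653203964), (0.017062924802303314, 0.0689108818769455), 75.64704895019531)
scene cap 122 [0.5008 0.0944 0.118 ] [0.0521 0.0581 0.    ] ((0.4994781017303467, 0.09432784467935562), 0.029340649023652077)
```

View pics/c4.png

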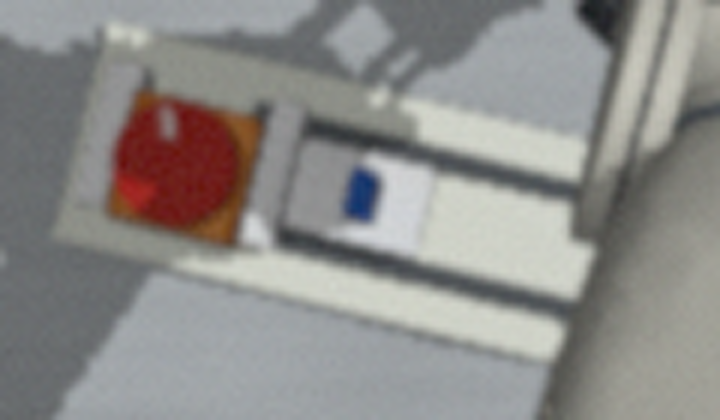

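```bash
cat >> h.py <<'E'
def project(n,X):
    m=arm.camera_model(n);r,_=cv2.Rodrigues(np.array(m['R'],float))
    return cv2.projectPoints(np.array(X,float),r,np.array(m['t'],float),np.array(m['camera_matrix']),np.array(m['distortion']))[0].reshape(-1,2)
def capfit(n,im,W,c0,zr=.098):
    from scipy.optimize import minimize
    H,S,V=hsvof(im);near=np.hypot(W[...,0]-c0[0],W[...,1]-c0[1])<.05
    red=(((H<6)|(H>174))&(S>150)&near&(W[...,2]>zr-.008)).astype(np.uint8)
    k,l,st,_=cv2.connectedComponentsWithStats(red);red=l==1+st[1:,4].argmax()
    h=cv2.convexHull(np.argwhere(red)[:,::-1].astype(np.int32));f=np.zeros(red.shape,np.uint8);cv2.fillConvexPoly(f,h,1)
    M=cv2.moments(f,True);obs=np.array([M['m10'],M['m01']])/M['m00']
    a=np.linspace(0,6.28,60);ring=np.c_[np.cos(a),np.sin(a)]*.0285
    c=np.array(c0,float)
    for _ in range(8):
        X=np.r_[np.c_[c+ring,np.full(60,zr)],np.c_[c+ring,np.full(60,zr+.022)]]
        hh=cv2.convexHull(project(n,X).astype(np.float32));M=cv2.moments(hh);e=obs-np.array([M['m10'],M['m01']])/M['m00']
        z=zr+.011;u0=project(n,[[*c,z]])[0];c=c+(onplane(n,[u0+e],z)-onplane(n,[u0],z))[0,:2]
    return c,M['m00'],f.sum(),f
E
python3 - <<'E'
from h import *
for n,k in(('top',0),('scene',0),('top',4),('scene',4)):
    z=np.load(f'{n}{k}.npz');im=z['im'];W=z['W']
    c,A,B,f=capfit(n,im,W,(.497,.09));print(n,k,c,A,B)
    fi=cv2.erode(f,np.ones((3,3)))>0
    g=im[...,1].astype(float);g=g-np.median(g[fi]);w=np.where(fi&(g>15),g,0)
    v,u=np.nonzero(w);ww=w[v,u];P=onplane(n,np.c_[u,v],.12)[:,:2]
    m=(P*ww[:,None]).sum(0)/ww.sum();C=np.cov(P.T,aweights=ww);e=np.linalg.eigh(C);ax=e[1][:,1]
    print('  dash n',len(u),m-c,'dir yaw',np.arctan2(*(m-c)[::-1]),'axis yaw',np.arctan(ax[1]/ax[0]),np.sqrt(e[0]))
E
```

```text
top 0 [0.4961 0.0855] 370.3202025956707 346
  dash n 24 [0.0177 0.0017] dir yaw 0.09655748882120505 axis yaw 0.08586511317472038 [0.0026 0.004 ]
scene 0 [0.4995 0.0838] 223.23555579106323 192
  dash n 11 [0.018  0.0031] dir yaw 0.17300011404660573 axis yaw -0.954896636678303 [0.0034 0.0043]
top 4 [0.4967 0.0968] 371.6503733705031 331
  dash n 20 [0.017  0.0021] dir yaw 0.1198629302050207 axis yaw -0.07248293307842346 [0.0025 0.0037]
scene 4 [0.5    0.1002] 219.55404107412323 156
  dash n 6 [ 0.0159 -0.0003] dir yaw -0.01632657890075337 axis yaw -1.4096069565823224 [0.0029 0.0032]
```

The jar now sits square between both jaws. Fusing the cameras with the gripper's own reading of the handle puts the cap centre near (0.500, 0.096), with the cap at about 0.4 rad relative to the jar. I'll go above it and descend.

{"name": "send_rows", "arguments": {"increments": "0 -0.0478 -0.0235 0 0 0 0; 0 -0.0478 -0.0235 0 0 0 0; 0 -0.0478 -0.0235 0 0 0 0; 0 -0.0478 -0.0235 0 0 0 0; 0 -0.0476 -0.0236 0 0 0 0; 0.02 0 0 0 0 0 0; 0.02 0 0 0 0 0 0; 0.01 0 0 0 0 0 0"}}

```text
clock: 13.35
position: [0.5001, 0.0965, 0.1399]
tool_rot: [[-0.001, 0.701, -0.714], [-0.0, -0.714, -0.701], [-1.0, -0.001, 0.001]]
force: [-0.3, 0.4, 0.1]
gripper_width: 0.998
```

Run:
```python
from h import *
im,d=grab('scene');cv2.imwrite('pics/s5.png',cv2.resize(im[130:240,215:345,::-1],None,fx=5,fy=5,interpolation=cv2.INTER_CUBIC))
```

```text
(no output)
```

View pics/s5.png

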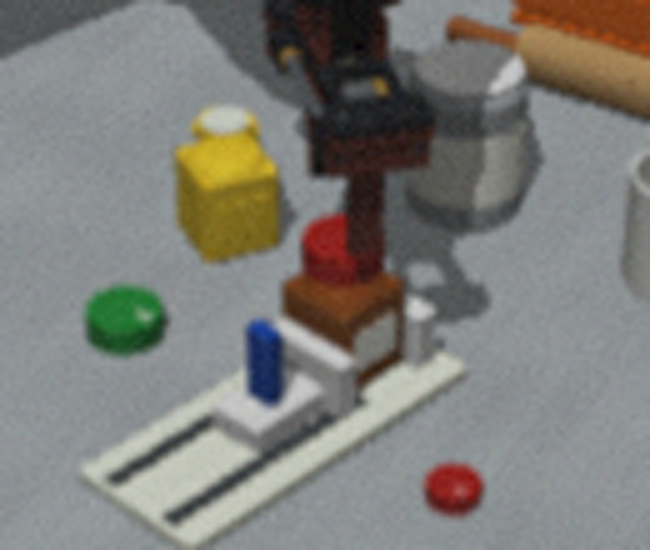

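Run:
```python
from h import *
o=arm.observe();p=o['position'];R=o['tool_rot']
f=lambda X:(project('scene',[X])[0]+.5-[215,130])*5
print(p,'cap',f([.5,.0957,.109]),f([.4967,.0968,.109]),'finger tip',f(p+R[:,1]*.05+[0,0,.0]), f(p+R[:,1]*.05+[0,0,.05]))
```

```text
[0.4997 0.0961 0.1391] cap [343.6616 250.4807] [340.1736 248.2841] finger tip [364.2111 254.2656] [365.2553 189.3922]
```

The projected cap centre agrees with the picture (crop 343,250), and the finger at (367,250) is clear of it. I'll go down and take a light grip first.

{"name": "send_rows", "arguments": {"increments": "0.015 0 0.001 0 0 0 0; 0.015 0 0 0 0 0 0; 0.01 0 0 0 0 0 0; 0.006 0 0 0 0 0 0; 0 0 0 0 0 0 0.4; 0 0 0 0 0 0 0.5; 0 0 0 0 0 0 0.5; 0 0 0 0 0 0 0.5", "squeeze": 10}}

```text
clock: 14.4
position: [0.4997, 0.0956, 0.095]
tool_rot: [[-0.0, 0.698, -0.716], [0.001, -0.716, -0.698], [-1.0, -0.001, -0.0]]
force: [-2.6, 2.3, 4.1]
gripper_width: 0.639
```

{"name": "send_rows", "arguments": {"increments": "-0.001 -0.0006 0 0 0 0 0.5; 0 0 0 0 0 0 0.5; 0 0 0 0 0 0 1; 0 0 0 0 0 0 1; 0 0 0 0 0 0 1; 0 0 0 0 0 0 1; 0 0 0 0 0 0 1; 0 0 0 0 0 0 1", "squeeze": 50}}

```text
clock: 15.4
position: [0.4994, 0.0956, 0.0957]
tool_rot: [[-0.0, 0.698, -0.716], [-0.0, -0.716, -0.698], [-1.0, -0.0, 0.0]]
force: [-0.2, 1.4, -7.0]
gripper_width: 0.632
```

{"name": "send_rows", "arguments": {"increments": "0.0012 0 0 0 0 0 1; 0 0 0 0 0 0 1; 0 0 0 -0.05 0 0 1; 0 0 0 -0.05 0 0 1; 0 0 0 -0.05 0 0 1; 0 0 0 -0.05 0 0 1; 0 0 0 -0.05 0 0 1; 0 0 0 -0.05 0 0 1"}}

```text
clock: 16.4
position: [0.5004, 0.0958, 0.095]
tool_rot: [[0.002, 0.879, -0.477], [0.0, -0.477, -0.879], [-1.0, 0.001, -0.001]]
force: [-1.0, -0.5, 0.2]
gripper_width: 0.633
```

Run:
```python
from h import *
o=arm.observe();print(o['position'],o['force'],o['ft_torque'],np.arctan2(o['tool_rot'][1,1],o['tool_rot'][0,1]),o['gripper_width'])
im,d=grab('top');W=world('top',d);H,S,V=hsvof(im)
print(im[212-30:212+20,222:252].shape)
np.savez('top6.npz',im=im,W=W)
im,d=grab('scene');np.savez('scene6.npz',im=im,W=world('scene',d))
cv2.imwrite('pics/s6.png',cv2.resize(im[150:240,225:335,::-1],None,fx=6,fy=6,interpolation=cv2.INTER_CUBIC))
```

```text
[0.5004 0.0958 0.095 ] [-0.9537 -0.4689  0.174 ] [ 0.0273  0.097  -0.1483] -0.49675651538349097 0.6327740135692661
(50, 30, 3)
```

View pics/s6.png

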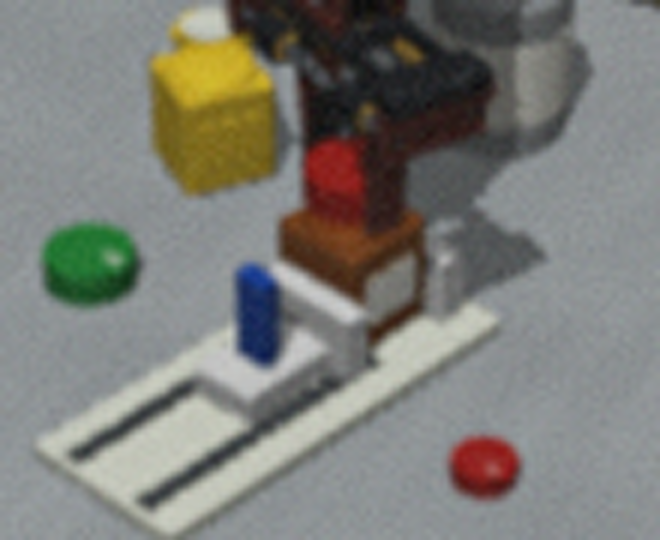

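The pads hold the cap, the jar and jaws have not moved, and side forces are close to 0. I'll carry on with the turn.

{"name": "send_rows", "arguments": {"increments": "0 0 0 -0.11 0 0 1; 0 0 0 -0.11 0 0 1; 0 0 0 -0.11 0 0 1; 0 0 0 -0.11 0 0 1; 0 0 0 -0.11 0 0 1; 0 0 0 -0.11 0 0 1; 0 0 0 -0.11 0 0 1; 0 0 0 0 0 0 1"}}

```text
clock: 17.5
position: [0.5008, 0.0958, 0.0956]
tool_rot: [[0.002, 0.963, 0.269], [0.0, 0.269, -0.963], [-1.0, 0.002, 0.0]]
force: [-0.7, 0.2, 9.0]
gripper_width: 0.63
```

Run:
```python
from h import *
o=arm.observe();print(o['position'],o['force'],o['ft_torque'],np.arctan2(o['tool_rot'][1,1],o['tool_rot'][0,1]),o['gripper_width'])
```

```text
[0.5008 0.0958 0.0956] [-0.7352  0.1838  9.0301] [-0.0078  0.164   0.0599] 0.27220227322656476 0.6297469078200075
```

The 9 N upward force on the tool is the seal's spring, so the lugs have let go. I'll turn a little further to the middle of the free window, then lift slowly.

{"name": "send_rows", "arguments": {"increments": "0 0 0 -0.05 0 0 1; 0 0 0 -0.05 0 0 1; 0 0 0 0 0 0 1; -0.001 0 0 0 0 0 1; -0.001 0 0 0 0 0 1; -0.001 0 0 0 0 0 1; -0.001 0 0 0 0 0 1; 0 0 0 0 0 0 1"}}

```text
clock: 18.5
position: [0.4995, 0.0956, 0.0985]
tool_rot: [[-0.0, 0.932, 0.363], [-0.0, 0.363, -0.932], [-1.0, -0.0, 0.0]]
force: [0.1, -0.3, 0.6]
gripper_width: 0.634
```

Run:
```python
from h import *
o=arm.observe();print(o['position'],o['force'],o['ft_torque'],np.arctan2(o['tool_rot'][1,1],o['tool_rot'][0,1]),o['gripper_width'])
```

```text
[0.4995 0.0956 0.0985] [ 0.0785 -0.2622  0.569 ] [-0.0537 -0.0938 -0.0139] 0.3717233490200025 0.6341897189556476
```

{"name": "send_rows", "arguments": {"increments": "-0.003 0 0 0 0 0 1; -0.005 0 0 0 0 0 1; -0.006 0 0 0 0 0 1; -0.007 0 0 0 0 0 1; -0.007 0 0 0 0 0 1; -0.006 0 0 0 0 0 1; -0.0045 0 0 0 0 0 1; 0 0 0 0 0 0 1"}}

```text
clock: 19.5
position: [0.4998, 0.0957, 0.1374]
tool_rot: [[0.001, 0.932, 0.363], [0.0, 0.363, -0.932], [-1.0, 0.001, 0.0]]
force: [-0.5, 0.1, -0.7]
gripper_width: 0.63
```

Run:
```python
from h import *
o=arm.observe();print(o['position'],o['force'],o['ft_torque'],o['tool_rot'],o['gripper_width'])
im,d=grab('scene')
a=cv2.resize(im[140:240,235:325,::-1],None,fx=5.5,fy=5.5,interpolation=cv2.INTER_CUBIC)
cv2.imwrite('pics/s7.png',a)
f=lambda X:(project('scene',[X])[0]+.5-[235,140])*5.5
print('rim',f([.4995,.0956,.140]),'mouth',f([.4995,.0956,.115]))
im,d=grab('top');W=world('top',d);Z=W[...,2];H,S,V=hsvof(im);box=np.zeros(Z.shape,bool);box[180:250,205:265]=1
al=(abs(Z-.057)<.006)&(S<60)&box
n,l,st,_=cv2.connectedComponentsWithStats(al.astype(np.uint8))
for i in range(1,n):
    if st[i,4]>25:print('jaw',st[i],masked('top',l==i,.057)[:,:2].mean(0))
```

```text
[0.4998 0.0957 0.1374] [-0.4789  0.0946 -0.7091] [-0.0177 -0.1079  0.017 ] [[ 0.0007  0.9316  0.3635]
 [ 0.0001  0.3635 -0.9316]
 [-1.      0.0007  0.0001]] 0.6296651486989748
rim [267.6421 177.9694] mouth [267.3108 212.245 ]
jaw [251 197   5  18  50] [0.5101 0.049 ]
```

View pics/s7.png

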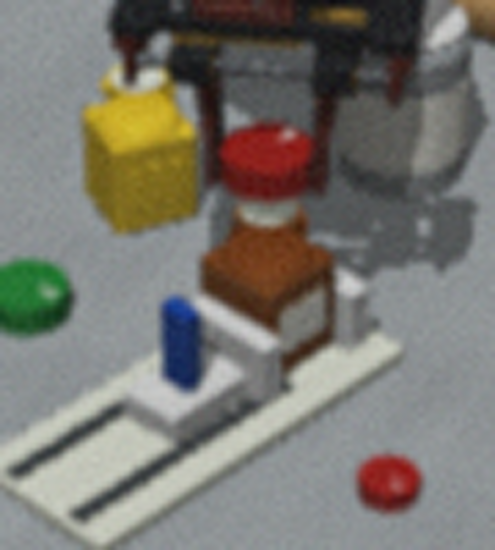

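The cap is level in the gripper at crop (267,160), above the white seal in the mouth (267,212). The jar is still upright and square between both jaws.

```bash
python3 -c "
from rig import arm
print(arm.hand_in())"
```

```text
the job is handed in; nothing more can be done
None
```

I finished the job and handed it in at about 19.6 s of the 45 s allowed. The hand-in gave no verdict.

- **Clamp:** I gripped the jaw by its blue handle and slid it about 54 mm. It stopped when the push reached 33 N with almost no further travel. The view afterwards showed the jar square between both jaws.
- **Cap:** I turned it about 1.17 rad anticlockwise at 50 N grip. About 1.07 rad into the turn the seal pushed up with 9 N, so the thread had let go. I then lifted it straight up about 42 mm.
- **Last checks:** The cap is held level and centred, with its rim about 25 mm above the jar's mouth by the arm's own position. Force on the tool was below 1 N. The last picture shows the jar upright in the clamp and nothing in view disturbed.

**Checks that disagreed or fell short:**
- The two cameras differed by 4–5 mm on the cap and handle positions. I settled it with the gripper's own contact on the handle.
- While I was tightening the grip on the cap, the tool pulled upward by about 7 N for a moment. I relieved it before turning, and no picture shows the jar raised.
- I did not read the cap's final angle from a picture. The last top view was too blocked by the arm to measure the jaws again.

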